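Snap the retaining ring onto the shaker hub

ROBOT

A 7-joint arm with a two-finger parallel gripper is mounted at the origin on the work surface. World frame = base frame: x ahead of the robot, y to its left, z up, the work surface at z = 0. Lengths are in m, angles in rad, forces in N, time in s.
With the tool pointing down it reaches from about 0.4 to 0.85 m from the base axis. Payload 10.4 kg.
Tool frame: the origin (TCP) lies on the centre line of the jaws, within the pads' length; the fingertips stand 11 mm ahead of it and the grasp point (between the pads) lies 8 mm behind it; z points along the fingers, y is the line along which they close (so a half turn about z gives the same grasp; the last joint's range is limited). The gripper opens to 87 mm and grips with 3 to 60 N. Pads are 19 mm wide; open, the fingers measure 117 mm over their backs; the gripper's body (75 mm by 190 mm) begins 51 mm behind the grasp point.
Start: joints at [-1.318, 0.332, -0.065, 1.46, 0.022, 1.35, -0.088], TCP at [0.17, 0.601, 0.234] pointing down, gripper open.
Joint ranges: [-2.6, 2.6], [-0.5, 2.12], [-1.47, 1.34], [0.16, 2.42], [-1.27, 4.41], [0.06, 2.06], [-2.6, 2.6]. Speed limits (rad/s): [2.22, 2.22, 2.79, 2.79, 3.14, 3.14, 3.14].

INTERFACE

Orientations are given as a unit quaternion [x, y, z, w].
In Python, from bench import r gives the robot as it stands.
- The arm moves only by the shell command python3 -m pendant 'ROWS' [OPENING] [FORCE]. ROWS is JSON, a list of rows, each a list of 4 numbers: the shift along the tool's x, y, z in m, then the turn about the tool's z in rad. A call has 1 to 8 rows; each row shifts and turns the commanded pose from where the row before left it, along the tool's axes as they then stand; what a row does not reach is not made up. A row lasts 1/12 s, in which the tool goes at most 41.7 mm and 7.16 degrees, less where a joint would pass 70% of its speed; a pose out of reach is approached as far as the arm can. A call with a gripper value outside its range is refused whole. OPENING is the opening, from 0 (shut) to 1 (fully open), set as the call begins (- or left out, the last holds). The fingers move at their own pace and stop on an object; FORCE is the grip in N (left out, the last holds). Time passes only in rows, so rows that do not move let the fingers close. It gives the time, the measured TCP pose, the force, the opening and the grip force at its end, in the units of the state.
- r.read_state(): the state, without advancing time (a new reading comes with each control period).
- r.camera(name): name is "scene" or "top" or "wrist"; returns a dict with "img" (480x640x3 uint8, red, green, blue), "camera_matrix" (3x3 intrinsics, pixels), "xyz" and "attitude" of the camera in the world. Camera axes: x right, y down, z forward; pixel columns grow to the right and rows downward; lengths in m; the calibration is good to about 2 mm. A picture is of the moment at which its call begins. There is no depth.
- r.close_job(): hands the job in; it is judged then, once.
Trained networks look in the newest picture that a camera, given by its name, has taken for a name from the list of things; names that differ only in an ending like _2 or _b are one class to them, and where a whole thing is asked for, a point or a joint stands for the part that bears it (a point fixed in the world has none). Each returns a list of dicts, best first, with "score" (0 to 1); they miss things now and then, are a little off and sometimes report something else, mostly with a low value. They report only what shows in the picture. A call takes as long as a camera call. They do not tell look-alikes from the thing itself.
- r.outline_of(thing, camera): "mask" (480x640 bool, what is visible of it) and "bbox" ([centre column, centre row, width, height] in pixels, round what is visible of it).
The state is a dict: "time": time; "joint_positions": joint angles; "joint_vel": joint speeds; "joint_torque": joint torques, N m; "ee_pos": TCP position; "eef_rot": TCP orientation; "ft_force": force on the tool from outside, world axes, zero at the start; "torque": the same for the moment, N m; "width": finger opening in m; "grip_force": force on a finger pad.
Only numpy, scipy, OpenCV 4.12 (cv2) and the standard library are available. Lean on these libraries where they do the work, as an engineer would, in place of code of your own. Each camera call takes 0.05 s, during which the arm holds its last target. There are 200 camera calls.

TASK

Lock the tube carousel onto the bench shaker: using the red-gripped pliers, spread the retaining ring by its two eyes, take it down over the shaker's steel hub, press the sprung brass washer down with it and let the ring close fully into the hub's groove, so that it lies flat under the hub's head. Touch the ring only with the pliers, then stand the pliers back upright in their holder, and leave the jar and the vial undisturbed.

Things in the scene. Friction and masses are not known exactly. Their poses are not given: they have to be found in the camera images.
- pliers: Ring pliers standing upright (z up) in the grey holder, 160 mm tall, dark steel jaws below, two red grips above, 170 g. Origin: midway between the lower ends of the two pins; jaws and grips lie side by side along y, symmetric at rest. The pivot is 87 mm above the origin. Squeezing the grips together spreads the pins; a spring pushes the grips apart.
- pliers_grip (a point): Midway between the red grips, 135 mm above the pliers' origin. Each grip's outer face is flat, 20 mm along x, 18 mm high. Width over the grips and distance between pin centres: 52 and 19 mm at rest; 50 and 22; 46 and 29; 31 and about 52 at the stop. Squeezing takes about 9 N at rest, 14 N at the stop, near 22 N with the ring.
- pliers_pins (a point): The pin on the +y side, half way up, 9.5 mm from the middle plane at rest. Pins: round, 4 mm thick, with 12 mm showing below flat shoulders (18 mm along x, from 4.5 to 16.5 mm off the middle plane). The pins flare outwards as they spread, which keeps the ring from slipping off.
- holder: Grey holder, fixed: open-topped pocket on an 80 by 90 mm foot. Origin: centre of its underside; same axes as the pliers in it (either way round will do). Pocket 24 mm (x) by 42 mm (y) inside, rim 65 mm high. The pliers' shoulders stand on ledges 30 mm high with an 11 mm slot along y for the pins, so the pliers' origin is then 18 mm above the bench.
- ring: Steel retaining ring, 5 mm thick, 38 g, flat on the blue stand: two halves hinged at the back (25.5 mm along +x), closed by a spring; this body is the +y half. Origin: centre of the round opening when closed, on the underside; it turns with this half about the back hinge when spread. Inner radius 17 mm at the sides, relieved to about 23 mm at the back.
- ring_eye_a (a point): Top centre of the eye of the +y half: a loop with a 10 mm hole, 16 mm outside, 25.5 mm along -x and 11 mm along +y from the ring's origin. The ring clears the hub's head once the eyes' centres stand 42 mm apart (45 to 46 at the pliers' stop); midway between the eyes is then 21.5 mm from the opening's centre instead of 25.5. About 4 N at each eye hold it spread.
- ring_eye_b (a point): The same for the -y half: 22 mm from the other eye when closed, 23 when closed in the groove. Going down over the hub, the middle between the eyes is best 22 to 25 mm from the hub's axis; the pins need not move along when the ring then closes, and lift straight out of the eyes with the grips about 50 mm wide.
- ring_arm (a joint): How far the ring is spread, rad: 0 closed, 0.40 and more clears the hub's head, about 0.03 when closed in the groove. Range 0 to 0.6.
- ring_stand: Blue stand, 90 by 80 mm, fixed. Origin: centre of its underside, below the centre of the ring. The ring lies 30 mm above the bench, round a low white boss (28 mm across, 4 mm high), its eyes over an 11 mm wide, 18 mm deep trough along y at x = -25, open for the pins.
- shaker: White bench shaker, 200 by 200 by 50 mm with a blue front, carrying a white disc (184 mm across, top at 66 mm) with green and blue tube caps up to 78 mm high at 74 mm radius; fixed. Origin: centre of its underside, on the hub's axis. The hub is round, so the ring may face any way.
- hub_top (a point): Centre of the top of the steel hub head, 106 mm above the bench. The head is 39 mm across and 12 mm high with square edges; right under it (12 mm below this point) the groove begins, 35 mm across.
- washer_top (a point): Centre of the top of the brass sprung washer (50 mm across) round the hub, at rest 14 mm below hub_top, so the groove is only 2 mm open: the ring must push the washer down 4 mm or more before it can close in (2.4 N to start, 0.6 N more per mm, 12 mm travel). The washer then springs up and holds the ring against the head.
- cap_jar: Jar with green contents, 72 mm across, 76 mm high, origin at the centre of its underside; leave alone.
- vial: Small vial with black cap, 22 mm across, 45 mm high, origin at the centre of its underside; leave alone.
Mind the look-alikes: they are no part of the job. Of the things shaped like the pliers, the grey one is meant.

How it is judged:
By the outcome, as a careful person would: the job done as asked, in the order asked, and still so for the second after the job is handed in, with the robot touching nothing.
It also fails if it takes over 61 s, if anything falls off the work surface, if the arm or the gripper's body presses on something with over 40 N, if the wrist force passes 120 N, or if a joint passes its speed limit or range.

## Working session

There is one attempt and no reset: what is moved stays moved. The work goes in short steps, Python scripts to look and compute and a shell command to move; the robot and the scene stay as the last step left them, time stands still between calls to the robot, and variables do not carry over. Pictures are saved under pics/ and viewed, at most 10 in all, crops included, and the job is handed in when it is done.

```bash
mkdir -p pics; ls; cat > h.py <<'E'
import numpy as np, cv2
from bench import r
from scipy.spatial.transform import Rotation as R
def shot(cam,fn=None):
    c=r.camera(cam)
    if fn: cv2.imwrite('pics/'+fn,cv2.cvtColor(c['img'],cv2.COLOR_RGB2BGR))
    return c
def rot(c):
    a=np.array(c['attitude'],float)
    return a if a.shape==(3,3) else R.from_quat(a).as_matrix()
def ray(c,u,v,z):
    d=rot(c)@np.linalg.inv(c['camera_matrix'])@np.array([u,v,1.])
    p=np.array(c['xyz']); return p+d*(z-p[2])/d[2]
def proj(c,P):
    q=np.array(c['camera_matrix'])@rot(c).T@(np.array(P)-c['xyz']); return q[:2]/q[2]
E
python3 - <<'E'
from h import *
print(r.read_state())
for n in ['top','scene']:
    c=shot(n,n+'1.png'); print(n,c['xyz'],c['attitude'],c['camera_matrix'])
    for t in ['pliers','holder','ring','ring_stand','shaker','hub_top','washer_top','cap_jar','vial','ring_eye_a','pliers_grip']:
        try: print(t,[(round(o['score'],2),[round(x) for x in o['bbox']]) for o in r.outline_of(t,n)])
        except Exception as e: print(t,e)
E
```

```text
pics
{'time': 0.0, 'joint_positions': array([-1.31760433,  0.33284588, -0.06469116,  1.46095859,  0.02160763,
        1.34990733, -0.08850289]), 'joint_vel': array([-2.82987086e-04, -2.41849781e-03, -8.01838211e-04,  5.64367653e-04,
        4.21094968e-04, -4.75526174e-05,  1.92488847e-04]), 'joint_torque': array([-2.75783659e-04, -6.23248529e+01,  2.47785717e-02, -3.89922881e+01,
       -6.12023799e-02,  3.93768889e-02,  1.69224568e-04]), 'ee_pos': array([0.17010249, 0.60100985, 0.2327619 ]), 'eef_rot': array([ 1.37453522e-01,  9.90507962e-01, -7.09262356e-04, -5.90082979e-05]), 'ft_force': array([ 0.52687424, -0.65508719,  1.00320318]), 'torque': array([-0.00106083,  0.01836623,  0.01756513]), 'grip_force': 0.0, 'width': 0.08731222798815444}
top [ 0.38224708 -0.01957899  0.98368371] [ 0.71245546 -0.69845646  0.05046564 -0.04493332] [[499.81668108   0.         326.15913228]
 [  0.         499.81668108 231.58716287]
 [  0.           0.           1.        ]]
pliers [(0.75, [467, 257, 42, 19]), (0.68, [181, 265, 47, 47]), (0.61, [524, 307, 57, 24]), (0.32, [184, 269, 10, 36])]
holder 
[... 691 characters left out ...]
74891819 238.32584339]
 [  0.           0.           1.        ]]
pliers [(0.89, [192, 193, 33, 57]), (0.64, [162, 164, 42, 58])]
holder [(0.8, [206, 229, 61, 46]), (0.57, [466, 257, 5, 24]), (0.53, [180, 290, 18, 23])]
ring [(0.73, [475, 255, 25, 23]), (0.7, [468, 258, 10, 24]), (0.15, [192, 191, 38, 54])]
ring_stand [(0.96, [471, 268, 47, 53]), (0.38, [178, 290, 19, 22])]
shaker [(0.8, [324, 310, 137, 125])]
hub_top [(0.89, [320, 309, 137, 126])]
washer_top [(0.68, [327, 290, 28, 18])]
cap_jar [(0.57, [474, 347, 57, 56])]
vial [(0.81, [178, 292, 16, 26]), (0.27, [474, 258, 20, 26])]
ring_eye_a [(0.56, [473, 258, 24, 28]), (0.41, [469, 256, 12, 26])]
pliers_grip [(0.84, [159, 164, 39, 54])]
```

View pics/top1.png

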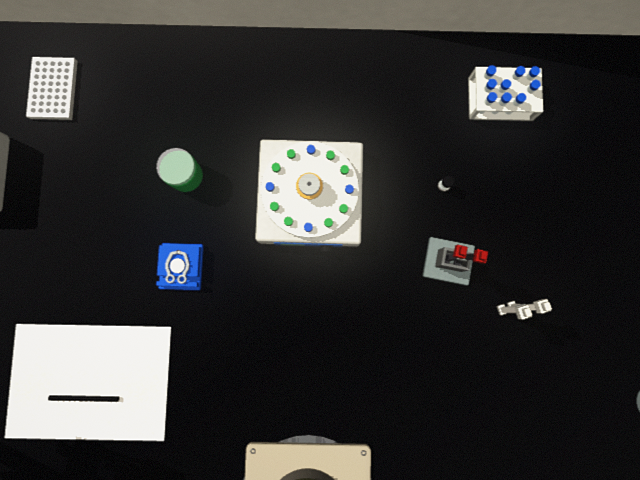

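View pics/scene1.png

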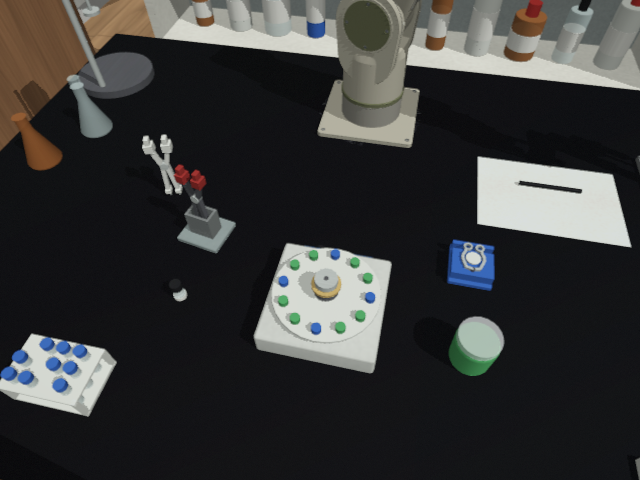

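Top view: pliers with red grips at (460,251)/(482,256) in the grey holder at (448,260); white look-alike at (525,308). The ring is on the blue stand at (179,267) with its eyes towards the robot, and the hub is at (309,184). The scene view agrees.

```bash
cat > tri.py <<'E'
from h import *
from scipy.optimize import least_squares
def tri(obs): # [(c,(u,v))]
    f=lambda P: np.concatenate([proj(c,P)-np.array(u) for c,u in obs])
    s=least_squares(f,[.5,0,.1]); return s.x.round(4),s.fun.round(1)
def blobs(img,m,amin=15):
    n,l,s,ce=cv2.connectedComponentsWithStats(m.astype(np.uint8)); 
    return [(s[i,4],ce[i].round(1),cv2.minAreaRect(np.argwhere(l==i)[:,::-1].astype(np.float32))) for i in range(1,n) if s[i,4]>amin]
E
python3 - <<'E'
from tri import *
t=shot('top');s=shot('scene')
B={}
for n,c in(('top',t),('scene',s)):
    im=c['img'].astype(int);h=cv2.cvtColor(c['img'],cv2.COLOR_RGB2HSV).astype(int)
    red=(im[...,0]>90)&(im[...,1]<50)&(im[...,2]<50)
    if n=='scene': red[:120]=0
    B[n]=blobs(im,red); print(n,'red',[(a,b) for a,b,_ in B[n]])
    blue=(im[...,2]>100)&(im[...,0]<60)
    print('blue',[(a,b,rr) for a,b,rr in blobs(im,blue,250)])
    brass=(h[...,0]>10)&(h[...,0]<25)&(h[...,1]>130)&(h[...,2]>90)
    if n=='scene': brass[:230]=0
    print('brass',[(a,b) for a,b,_ in blobs(im,brass)])
print('grips',[ (tri([(t,p[1]),(s,q[1])])) for p in B['top'] for q in B['scene']])
print('hub',tri([(t,(309,184)),(s,(326,278))]), ray(t,309,184,.106),ray(s,326,278,.106))
print('ring stand', ray(t,179,267,.033),ray(s,471,258,.033))
print('ring eyes',ray(t,170,281,.035),ray(t,182,281,.035))
for x in r.outline_of('shaker','top')[:1]: print(cv2.minAreaRect(np.argwhere(x['mask'])[:,::-1].astype(np.float32)))
E
python3 - <<'E'
from h import *
c=shot('wrist','w0.png');print(c['xyz'],R.from_quat(c['attitude']).as_matrix().round(2).tolist(),c['camera_matrix'][0],r.read_state()['time'])
cc=shot('top');im=cc['img']
A=cv2.resize(im[225:300,140:230],None,fx=4,fy=4,interpolation=cv2.INTER_CUBIC)
Bm=cv2.resize(im[225:300,415:505],None,fx=4,fy=4,interpolation=cv2.INTER_CUBIC)
cv2.imwrite('pics/crops.png',cv2.cvtColor(np.hstack([A,Bm]),cv2.COLOR_RGB2BGR))
E
```

```text
top red [(np.int32(132), array([459.9, 251. ])), (np.int32(146), array([480.4, 255.4]))]
blue [(np.int32(1294), array([179.9, 265.8]), ((178.95028686523438, 265.9447326660156), (44.25453567504883, 46.14665603637695), 3.012787342071533))]
brass [(np.int32(116), array([310. , 191.3]))]
scene red [(np.int32(163), array([181.3, 175.1])), (np.int32(162), array([197.5, 180.7]))]
blue [(np.int32(1349), array([470. , 268.6]), ((471.4864807128906, 264.5810546875), (48.82649230957031, 44.38772201538086), 9.462323188781738))]
brass []
grips [(array([ 0.4703, -0.2587,  0.169 ]), array([ 8.3, -2.9,  9.2,  1. ])), (array([ 0.4669, -0.2491,  0.1563]), array([ 0.4, -0.1,  0.5,  0. ])), (array([ 0.4601, -0.2827,  0.157 ]), array([ 0.3, -0.1,  0.3,  0. ])), (array([ 0.4564, -0.2734,  0.1438]), array([-7.6,  2.6, -8.5, -0.9]))]
hub (array([0.5875, 0.0068, 0.1045]), array([ 0.2, -0. ,  0.2,  0. ])) [0.58708812 0.00713949 0.106     ] [0.58856522 0.00675609 0.106     ]
ring stand [0.43799787 0.25190765 0.033     ] [0.44308714 0.25173542 0.033     ]
ring eyes [0.411195   0.26670301 0.035     ] [0.4116362  0.24414771 0.035     ]
((309.5453796386719, 195.50137329101562), (105.19412994384766, 110.19184112548828), 1.7357045412063599)
[0.08795757 0.62498945 0.38443751] [[0.27, 0.92, 0.29], [0.96, -0.26, -0.08], [0.0, 0.3, -0.95]] [356.20559481   0.         316.9955414 ] 1.4
```

View pics/crops.png

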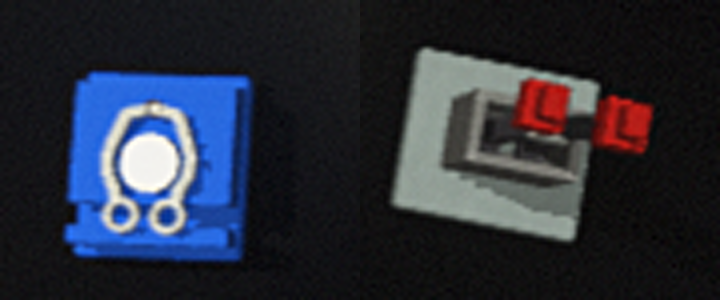

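The crop shows the ring eyes at about (170,279) and (182,279) in the top image. Pliers yaw is about -0.2 and the grip midpoint about (0.463,-0.266). Moving above the pliers.

```bash
A='[[-0.03,-0.018,-0.005,-0.005],[-0.03,-0.018,-0.005,-0.005],[-0.03,-0.018,-0.005,-0.005],[-0.03,-0.018,-0.005,-0.005],[-0.03,-0.018,-0.005,-0.005],[-0.03,-0.018,-0.005,-0.005],[-0.03,-0.018,-0.005,-0.005]]'
python3 -m pendant '[[-0.03,-0.018,-0.005,-0.005],[-0.03,-0.018,-0.005,-0.005],[-0.03,-0.018,-0.005,-0.005],[-0.03,-0.018,-0.005,-0.005],[-0.03,-0.018,-0.005,-0.005],[-0.03,-0.018,-0.005,-0.005],[-0.03,-0.018,-0.005,-0.005]]' 1 10
python3 -m pendant '[[-0.03,-0.018,-0.005,-0.005],[-0.03,-0.018,-0.005,-0.005],[-0.03,-0.018,-0.005,-0.005],[-0.03,-0.018,-0.005,-0.005],[-0.03,-0.018,-0.005,-0.005],[-0.03,-0.018,-0.005,-0.005],[-0.03,-0.018,-0.005,-0.005]]'
python3 -m pendant '[[-0.005,-0.034,0,0],[-0.005,-0.034,0,0],[-0.005,-0.034,0,0],[-0.005,-0.034,0,0],[-0.005,-0.034,0,0],[-0.005,-0.034,0,0],[-0.005,-0.034,0,0],[-0.005,-0.034,0,0]]'
python3 -m pendant '[[-0.005,-0.034,0,0],[-0.005,-0.034,0,0],[-0.005,-0.034,0,0],[-0.005,-0.034,0,0],[-0.005,-0.034,0,0],[-0.005,-0.034,0,0],[-0.005,-0.034,0,0],[0,0,0,0]]'
```

```text
time: 2.03
ee_pos: [0.3416, 0.4241, 0.2691]
eef_rot: [0.12, 0.993, 0.0, 0.0]
ft_force: [0.5, 0.5, -0.3]
width: 0.0869
grip_force: 0.0
time: 2.62
ee_pos: [0.5181, 0.2543, 0.3041]
eef_rot: [0.103, 0.995, 0.0, 0.0]
ft_force: [1.0, 0.1, 0.5]
width: 0.0872
grip_force: 0.0
time: 3.28
ee_pos: [0.5002, -0.0204, 0.3038]
eef_rot: [0.103, 0.995, 0.0, 0.0]
ft_force: [0.5, 0.0, 0.4]
width: 0.0871
grip_force: 0.0
time: 3.95
ee_pos: [0.4839, -0.2659, 0.3039]
eef_rot: [0.107, 0.994, -0.001, 0.0]
ft_force: [-0.2, -1.5, 0.2]
width: 0.0869
grip_force: 0.0
```

```bash
cat > red.py <<'E'
from tri import *
import sys
c=shot('wrist',sys.argv[1] if len(sys.argv)>1 else None)
im=c['img'].astype(int); red=(im[...,0]>90)&(im[...,1]<50)&(im[...,2]<50)
st=r.read_state();print(c['xyz'],st['ee_pos'],st['width'],st['time'])
G=[]
for a,b,rr in blobs(im,red,100): print(a,b,rr)
m=r.outline_of('pliers','wrist');print([(o['score'],o['bbox']) for o in m])
# predicted
for P in ([.4669,-.2491,.153],[.4601,-.2827,.153]): print(proj(c,P))
E
python3 red.py w1.png
```

```text
[ 0.4003648  -0.24688355  0.45466576] [ 0.48482308 -0.26269972  0.30364623] 0.0868706940981707 4.0
455 [291.9 208.5] ((292.0, 208.0), (26.0, 22.0), 90.0)
413 [331.3 207.8] ((332.5, 208.0), (26.0, 21.0), 90.0)
[(0.87, [177.6, 130.7, 94.6, 54.8]), (0.73, [311.7, 200.4, 60.8, 41.2])]
[331.79704743 209.53875281]
[292.07743229 210.09878049]
```

View pics/w1.png

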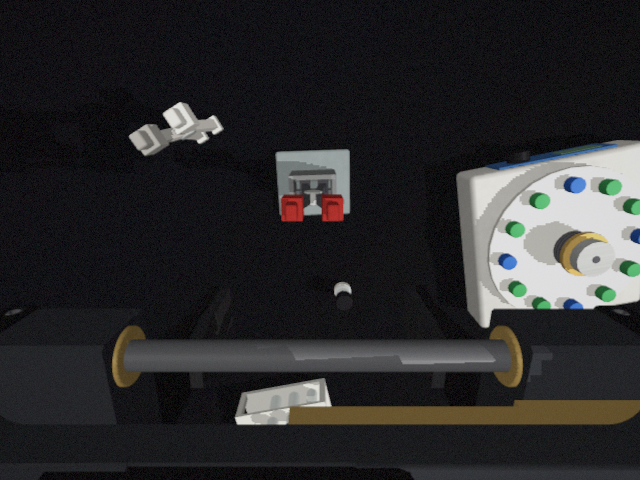

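```bash
python3 -m pendant '[[0.01,-0.004,0.015,0],[0.0108,-0.0038,0.02,0],[0,0,0.025,0],[0,0,0.025,0],[0,0,0.015,0],[0,0,0,0]]'
python3 red.py
```

```text
time: 4.55
ee_pos: [0.4634, -0.2597, 0.2006]
eef_rot: [0.101, 0.995, 0.001, -0.002]
ft_force: [0.2, -0.1, 0.2]
width: 0.087
grip_force: 0.0
[ 0.38033894 -0.2423903   0.35182312] [ 0.46409054 -0.26049445  0.20257926] 0.08726749542187831 4.6
408 [279.8 268.4] ((277.0, 278.0), (40.0, 34.0), 90.0)
344 [333.6 266. ] ((335.0, 275.0), (34.0, 32.0), 90.0)
300 [277.5 284.5] ((275.5, 288.0), (27.0, 32.0), -0.0)
244 [334.9 282.5] ((335.775390625, 288.5430908203125), (20.357498168945312, 31.617910385131836), 3.1798300743103027)
[(0.67, [119.3, 163.9, 159.1, 71.0]), (0.63, [304.1, 263.0, 90.1, 86.6])]
[334.5559135  281.09179891]
[277.89260499 281.34778898]
```

```bash
python3 -m pendant '[[0,-0.0028,0.01,0],[0,-0.0027,0.01,0],[0,0,0.015,0],[0,0,0.015,0],[0,0,0.0075,0],[0,0,0,0],[0,0,0,0]]'
python3 -m pendant '[[0,0,0,0],[0,0,0,0],[0,0,0,0],[0,0,0,0],[0,0,0,0],[0,0,0,0]]' 0.57 30
python3 red.py w2.png
```

```text
time: 5.23
ee_pos: [0.4631, -0.2678, 0.1461]
eef_rot: [0.103, 0.995, -0.0, -0.0]
ft_force: [-0.5, -0.4, -0.1]
width: 0.0872
grip_force: 0.0
time: 5.73
ee_pos: [0.4632, -0.2676, 0.1462]
eef_rot: [0.103, 0.995, 0.0, 0.0]
ft_force: [-0.7, 0.1, 0.8]
width: 0.0552
grip_force: 0.0
[ 0.37957059 -0.24974172  0.2969982 ] [ 0.46322417 -0.26759244  0.14612294] 0.05326197305565521 5.7833
768 [284.6 304.9] ((281.5, 316.0), (44.0, 43.0), 90.0)
786 [354.7 305.4] ((358.5, 316.0), (44.0, 45.0), 90.0)
407 [280.4 326.8] ((279.0, 328.0), (20.0, 26.0), 90.0)
420 [360.2 326.9] ((361.5, 328.0), (20.0, 27.0), 90.0)
[(0.97, [320.1, 288.7, 123.6, 104.4]), (0.73, [91.6, 172.3, 182.5, 101.3])]
[357.26039391 325.59395105]
[282.42413273 326.05009478]
```

```bash
python3 -m pendant '[[0,0.0015,0,0],[0,0,0,0],[0,0,0,0],[0,0,0,0]]' 0.57 30
python3 -m pendant '[[0,0,0,0],[0,0,0,0],[0,0,0,0],[0,0,0,0]]'
```

```text
time: 6.17
ee_pos: [0.4637, -0.2661, 0.1463]
eef_rot: [0.103, 0.995, 0.0, 0.0]
ft_force: [0.4, 0.9, 5.2]
width: 0.0499
grip_force: 10.5
time: 6.5
ee_pos: [0.4638, -0.2661, 0.1463]
eef_rot: [0.103, 0.995, 0.0, 0.0]
ft_force: [-0.7, 0.4, 5.7]
width: 0.0503
grip_force: 10.9
```

```bash
python3 -m pendant '[[0,0,-0.01,0],[0,0,-0.02,0],[0,0,-0.02,0],[0,0,-0.025,0],[0,0,-0.025,0],[0,0,-0.025,0],[0,0,-0.02,0],[0,0,-0.015,0]]'
python3 - <<'E'
from h import *
t=shot('top')
a=ray(t,169.75,278.75,.035);b=ray(t,181.5,278.75,.035);h=ray(t,178.5,252,.035);o=ray(t,177.2,265.75,.034)
m=(a+b)/2;print(a,b,m,h,o);d=h-m;print('yaw hinge',np.arctan2(d[1],d[0]),'eyes',np.arctan2(-(a-b)[0],(a-b)[1]),np.linalg.norm(d))
t=shot('scene','s2.png')
E
```

```text
time: 7.17
ee_pos: [0.4633, -0.2664, 0.3081]
eef_rot: [0.103, 0.995, -0.0, 0.001]
ft_force: [0.2, -0.2, -2.3]
width: 0.0495
grip_force: 8.8
[0.41540716 0.2674314  0.035     ] [0.41584032 0.24533307 0.035     ] [0.41562374 0.25638223 0.035     ] [0.46631934 0.2539564  0.035     ] [0.44023697 0.25516203 0.034     ]
yaw hinge -0.047814488589591725 eyes 0.0195992317310167 0.05075360134473074
```

View pics/s2.png

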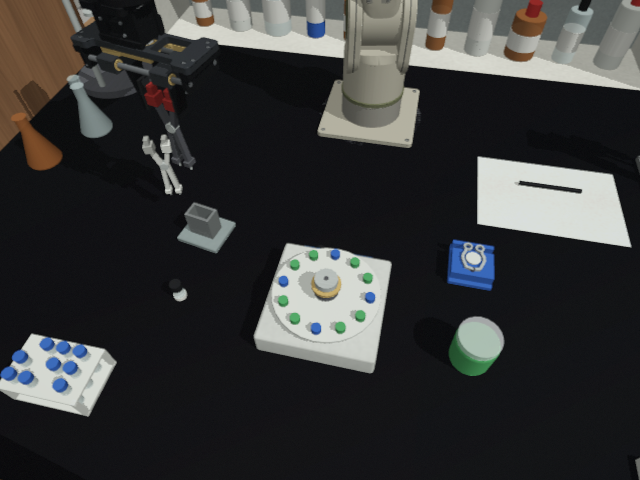

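```bash
python3 -m pendant '[[0.005,0.016,0,0],[0.0096,0.0314,0,0],[0.0096,0.0314,0,0],[0.0096,0.0314,0,0],[0.0096,0.0314,0,0],[0.0096,0.0314,0,0],[0.0096,0.0314,0,0],[0.0096,0.0314,0,0]]'
python3 -m pendant '[[0.0096,0.0314,0,0],[0.0096,0.0314,0,0],[0.0096,0.0314,0,0],[0.0096,0.0314,0,0],[0.0096,0.0314,0,0],[0.0096,0.0314,0,0],[0.0096,0.0314,0,0],[0.0096,0.0314,0,0]]'
python3 -m pendant '[[0.005,0.016,0,-0.02],[0,0,0.01,-0.04],[0,0,0.02,-0.04],[0,0,0.02,-0.04],[0,0,0.02,-0.03],[0,0,0.015,-0.02],[0,0,0.01,0],[0,0,0,0]]'
cat > eyes.py <<'E'
from tri import *
import sys
c=shot('wrist',sys.argv[1]); st=r.read_state()
print(c['xyz'],st['ee_pos'],st['width'],st['time'],R.from_quat(st['eef_rot']).as_matrix()[:,1])
T=np.array(st['ee_pos']);Rt=R.from_quat(st['eef_rot']).as_matrix()
for n,P in dict(a=[.4154,.2674,.035],b=[.4158,.2453,.035],o=[.4402,.2552,.034]).items(): print(n,proj(c,P).round(1))
for y in(-.011,.011): print('pin tip',proj(c,T+Rt@[0,y,.128]).round(1),'pin top',proj(c,T+Rt@[0,y,.116]).round(1))
E
python3 eyes.py w3.png
```

```text
time: 7.93
ee_pos: [0.4399, -0.0192, 0.3048]
eef_rot: [0.103, 0.995, -0.0, -0.001]
ft_force: [1.1, 1.2, -2.1]
width: 0.0497
grip_force: 8.7
time: 8.6
ee_pos: [0.4162, 0.2421, 0.3046]
eef_rot: [0.103, 0.995, -0.001, -0.001]
ft_force: [1.1, 0.2, -1.3]
width: 0.0496
grip_force: 8.7
time: 9.27
ee_pos: [0.4144, 0.2565, 0.2083]
eef_rot: [0.008, 1.0, -0.002, -0.002]
ft_force: [-1.0, -1.1, -0.6]
width: 0.0499
grip_force: 8.7
[0.32951195 0.25903201 0.35942377] [0.41498773 0.25701994 0.2099398 ] 0.04956571825892771 9.3167 [ 0.0166971   0.99985929 -0.00161697]
a [328.4 227. ]
b [304.9 227.7]
o [315.9 251.8]
pin tip [303.5 241.1] pin top [302.9 245.7]
pin tip [330.5 241.1] pin top [331.  245.7]
```

View pics/w3.png

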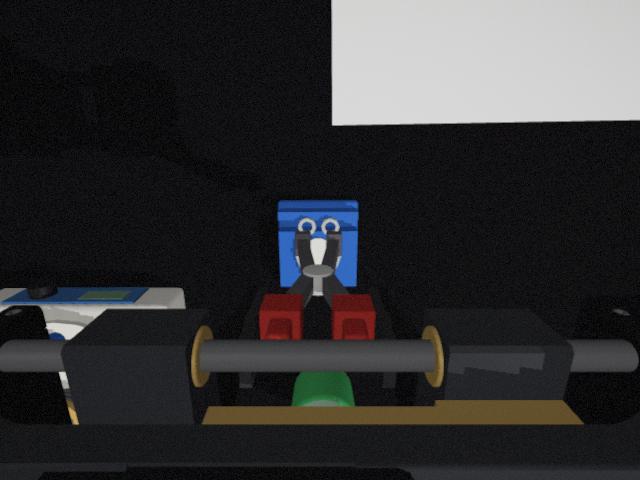

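```bash
python3 - <<'E'
import cv2
a=cv2.imread('pics/w3.png')[190:290,265:375]; cv2.imwrite('pics/w3c.png',cv2.resize(a,None,fx=6,fy=6,interpolation=cv2.INTER_CUBIC))
E
```

```text
(no output)
```

View pics/w3c.png

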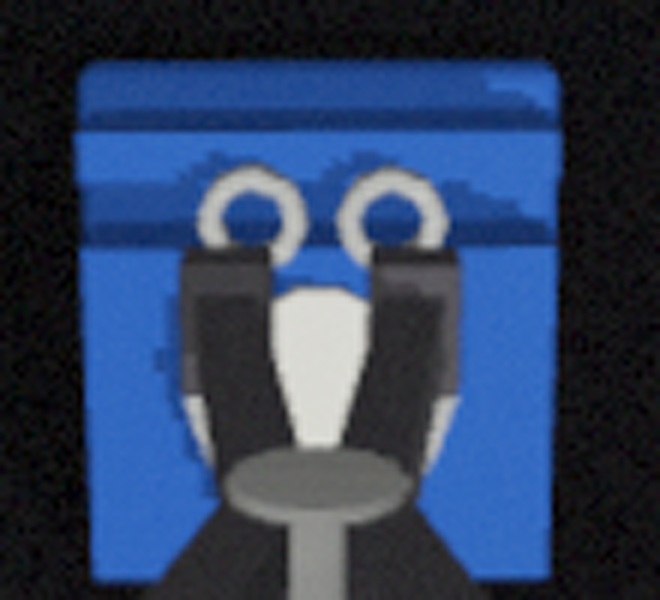

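```bash
python3 - <<'E'
from h import *
c=shot('wrist'); st=r.read_state();T=np.array(st['ee_pos']);print(T)
for u in(307,330.3): print('eye',ray(c,u,226.2,.035))
for u in(295.3,341.7): print('shoulder front low edge',ray(c,u,231.2,T[2]-.116))
Rt=R.from_quat(st['eef_rot']).as_matrix();print(proj(c,T+Rt@[.009,0,.116]))
E
```

```text
[0.41549616 0.25746297 0.21107771]
eye [0.41564448 0.24801581 0.035     ]
eye [0.4160166  0.27003579 0.035     ]
shoulder front low edge [0.40368011 0.24094299 0.09507771]
shoulder front low edge [0.40428655 0.27686902 0.09507771]
[316.82881018 234.29631914]
```

Eyes at (307,226) and (330,226); jaws line up in y, so a small x correction is enough.

```bash
python3 -m pendant '[[-0.0015,0,0.01,0],[0,0,0.015,0],[0,0,0.01,0],[0,0,0.005,0],[0,0,0.003,0],[0,0,0,0],[0,0,0,0]]'
python3 -m pendant '[[0,0,0.003,0],[0,0,0.003,0],[0,0,0.003,0],[0,0,0,0],[0,0,0,0]]'
python3 eyes.py w4.png
python3 - <<'E'
import cv2
a=cv2.imread('pics/w4.png')[190:310,255:385]; cv2.imwrite('pics/w4c.png',cv2.resize(a,None,fx=5,fy=5,interpolation=cv2.INTER_CUBIC))
E
```

```text
time: 9.95
ee_pos: [0.4172, 0.2578, 0.1685]
eef_rot: [0.008, 1.0, 0.0, 0.0]
ft_force: [-0.1, 0.4, -1.6]
width: 0.05
grip_force: 8.7
time: 10.37
ee_pos: [0.4169, 0.2576, 0.1589]
eef_rot: [0.008, 1.0, -0.0, -0.0]
ft_force: [-0.0, -1.0, -2.5]
width: 0.05
grip_force: 8.7
[0.33155152 0.25966799 0.30975569] [0.41699465 0.25768849 0.15904253] 0.049935223319751636 10.4167 [1.57584738e-02 9.99875827e-01 2.09998739e-05]
a [328.2 239.1]
b [300.8 240. ]
o [313.7 267.6]
pin tip [302.8 239.8] pin top [302.2 244.3]
pin tip [329.6 239.8] pin top [330.2 244.2]
```

View pics/w4c.png

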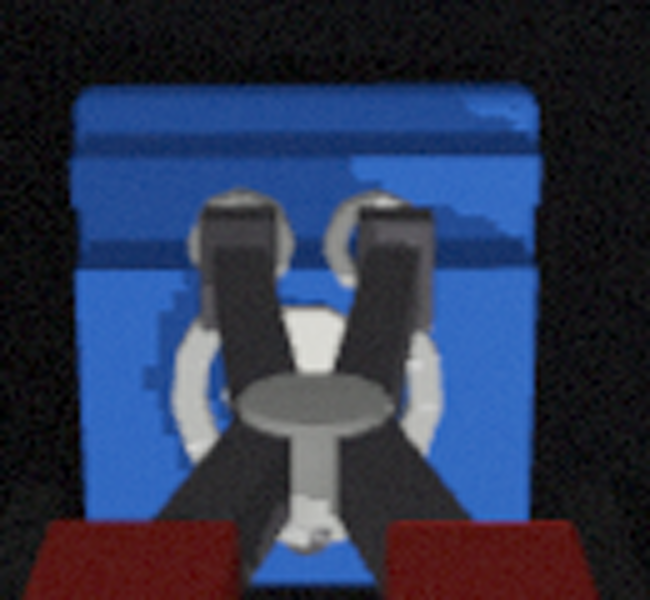

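Pins are entering the eyes, with jaws centred to about 1 mm (shoulder mid 316 against eye mid 310 in the crop). Small correction, then down.

```bash
python3 -m pendant '[[0.0007,-0.001,0,0],[0,0,0.002,0],[0,0,0.002,0],[0,0,0.0015,0],[0,0,0,0],[0,0,0,0]]'
python3 -m pendant '[[0,0,0,0],[0,0,0,0],[0,0,0,0],[0,0,0,0]]' 0.52 40
python3 -m pendant '[[0,0,0,0],[0,0,0,0],[0,0,0,0],[0,0,0,0]]' 0.46 40
python3 eyes.py w5.png
python3 - <<'E'
import cv2
a=cv2.imread('pics/w5.png')[190:310,255:385]; cv2.imwrite('pics/w5c.png',cv2.resize(a,None,fx=5,fy=5,interpolation=cv2.INTER_CUBIC))
E
```

```text
time: 10.92
ee_pos: [0.4162, 0.2566, 0.1534]
eef_rot: [0.008, 1.0, -0.0, -0.0]
ft_force: [-0.1, 0.7, -0.8]
width: 0.0497
grip_force: 8.7
time: 11.25
ee_pos: [0.4164, 0.2567, 0.1537]
eef_rot: [0.008, 1.0, 0.0, 0.0]
ft_force: [0.0, -0.2, -2.5]
width: 0.046
grip_force: 14.4
time: 11.58
ee_pos: [0.4163, 0.2569, 0.1537]
eef_rot: [0.008, 1.0, 0.0, 0.0]
ft_force: [0.4, 0.5, -0.9]
width: 0.0404
grip_force: 16.9
[0.33091897 0.25888207 0.30453593] [0.41633645 0.25685801 0.15366228] 0.04056051934254945 11.6333 [1.56525327e-02 9.99877431e-01 3.47498693e-04]
a [329.2 241.6]
b [301.3 242.5]
o [314.4 270.4]
pin tip [302.5 239.5] pin top [301.9 244. ]
pin tip [329.4 239.5] pin top [329.9 244. ]
```

View pics/w5c.png

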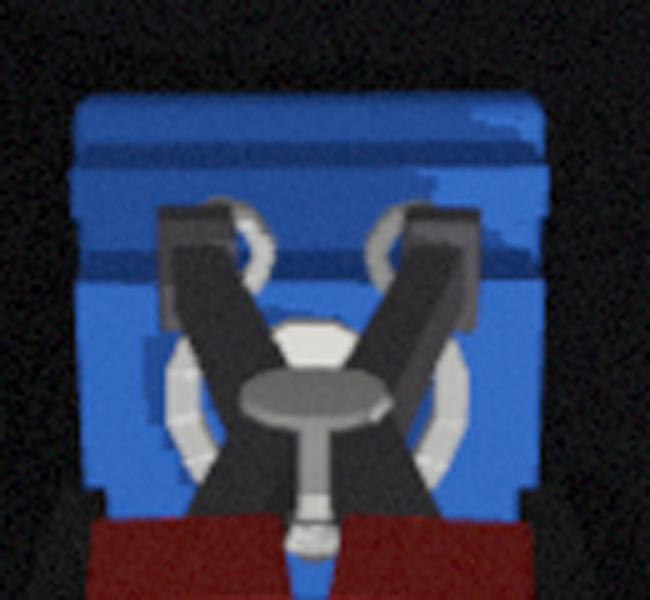

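The ring is spreading, with both eyes hooked on the pins. Squeezing to near the stop, then lifting.

```bash
python3 -m pendant '[[0,0,0,0],[0,0,0,0],[0,0,0,0],[0,0,0,0],[0,0,0,0]]' 0.40 35
python3 -m pendant '[[0,0,0,0],[0,0,0,0],[0,0,0,0],[0,0,0,0],[0,0,0,0]]' 0.355 35
python3 -m pendant '[[0,0,-0.003,0],[0,0,-0.005,0],[0,0,-0.008,0],[0,0,-0.012,0],[0,0,-0.012,0],[0,0,-0.01,0],[0,0,0,0]]'
python3 eyes.py w6.png
python3 - <<'E'
import cv2
a=cv2.imread('pics/w6.png')[180:310,245:395]; cv2.imwrite('pics/w6c.png',cv2.resize(a,None,fx=4,fy=4,interpolation=cv2.INTER_CUBIC))
E
```

```text
time: 12.05
ee_pos: [0.4162, 0.2566, 0.1534]
eef_rot: [0.008, 1.0, -0.0, -0.0]
ft_force: [-0.1, 1.7, -1.7]
width: 0.0355
grip_force: 19.2
time: 12.47
ee_pos: [0.4163, 0.2566, 0.1535]
eef_rot: [0.008, 1.0, -0.0, -0.0]
ft_force: [0.1, -0.6, -2.7]
width: 0.0325
grip_force: 35.0
time: 13.05
ee_pos: [0.4173, 0.2574, 0.2062]
eef_rot: [0.008, 1.0, 0.001, 0.002]
ft_force: [0.8, 0.7, -2.4]
width: 0.0318
grip_force: 35.0
[0.33141369 0.25905992 0.35682062] [0.4168528  0.25711799 0.20482611] 0.0320716334989542 13.1 [0.01575828 0.99987447 0.00164959]
a [326.4 223.4]
b [302.7 224.2]
o [313.8 248.5]
pin tip [302.2 238.4] pin top [301.6 242.9]
pin tip [329.  238.4] pin top [329.5 242.8]
```

View pics/w6c.png

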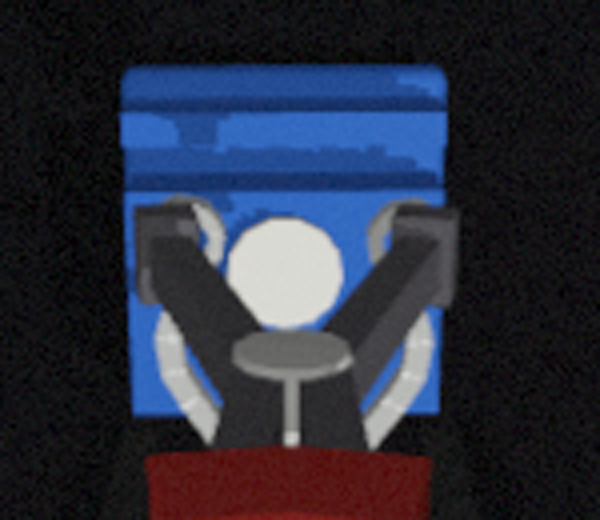

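The picture shows the ring hanging open on the pins, clear of the stand. Now carrying it high to just beyond the hub so the wrist camera sees the hub freely.

```bash
python3 -m pendant '[[0,0,-0.008,0],[0,0,-0.015,0],[0,0,-0.015,0],[0,0,-0.015,0],[0,0,-0.015,0],[0,0,-0.008,0],[-0.006,-0.008,0,0],[-0.012,-0.014,0,0]]'
python3 -m pendant '[[-0.0144,-0.0178,0,0],[-0.0144,-0.0178,0,0],[-0.0144,-0.0178,0,0],[-0.0144,-0.0178,0,0],[-0.0144,-0.0178,0,0],[-0.0144,-0.0178,0,0],[-0.0144,-0.0178,0,0],[-0.0144,-0.0178,0,0]]'
python3 -m pendant '[[-0.0144,-0.0178,0,0],[-0.0144,-0.0178,0,0],[-0.0144,-0.0178,0,0],[-0.0144,-0.0178,0,0],[-0.008,-0.012,0,0],[-0.004,-0.006,0,0],[0,0,0,0],[0,0,0,0]]'
python3 - <<'E'
from tri import *
c=shot('wrist','w7.png'); st=r.read_state();T=np.array(st['ee_pos']);print(T,st['width'],R.from_quat(st['eef_rot']).as_matrix()[:,1].round(4))
print('pred hub',proj(c,[.588,.007,.106]))
h=cv2.cvtColor(c['img'],cv2.COLOR_RGB2HSV).astype(int)
m=(h[...,0]>10)&(h[...,0]<25)&(h[...,1]>130)&(h[...,2]>90); m[330:]=0
for b in blobs(None,m): print('brass',b)
for t in ('hub_top','washer_top','ring'):
    for o in r.outline_of(t,'wrist')[:2]: print(t,o['score'],o['bbox'])
g=cv2.cvtColor(c['img'],cv2.COLOR_RGB2GRAY)
cir=cv2.HoughCircles(cv2.medianBlur(g[140:300,240:400],3),cv2.HOUGH_GRADIENT,1,10,param1=80,param2=12,minRadius=15,maxRadius=34)
print(cir[0][:8]+[240,140,0] if cir is not None else None)
E
```

```text
time: 13.77
ee_pos: [0.4333, 0.2353, 0.2792]
eef_rot: [0.006, 1.0, 0.0, -0.0]
ft_force: [-0.1, -0.1, -2.2]
width: 0.032
grip_force: 35.0
time: 14.43
ee_pos: [0.5472, 0.0882, 0.2783]
eef_rot: [0.008, 1.0, -0.0, -0.001]
ft_force: [-0.0, 0.6, -3.0]
width: 0.0321
grip_force: 35.0
time: 15.1
ee_pos: [0.6146, -0.0, 0.2788]
eef_rot: [0.008, 1.0, 0.0, -0.001]
ft_force: [-0.3, 1.4, -2.1]
width: 0.0321
grip_force: 35.0
[0.61457878 0.000809   0.2790252 ] 0.03205131232210121 [1.490e-02 9.999e-01 6.000e-04]
pred hub [323.29741117 197.55455098]
brass (np.int32(351), array([318.9, 182.4]), ((321.9055480957031, 188.0002899169922), (39.07094192504883, 49.48986053466797), 66.61477661132812))
hub_top 0.84 [323.4, 170.6, 200.2, 200.5]
hub_top 0.29 [58.7, 67.7, 116.2, 94.1]
washer_top 0.79 [325.0, 194.1, 51.7, 49.9]
washer_top 0.74 [317.5, 261.1, 69.7, 63.0]
ring 0.76 [316.1, 259.6, 68.5, 60.1]
[[323.5        193.5         25.20000076]
 [312.5        239.5         33.40000153]
 [329.5        237.5         30.        ]
 [287.5        233.5         27.89999962]
 [319.5        229.5         26.70000076]
 [318.5        248.5         23.5       ]
 [315.5        200.5         31.10000038]
 [299.5        244.5         21.70000076]]
```

```bash
python3 - <<'E'
import cv2,numpy as np
a=cv2.imread('pics/w7.png');g=cv2.cvtColor(a,cv2.COLOR_BGR2GRAY);h=cv2.cvtColor(a,cv2.COLOR_BGR2HSV)
for y in range(158,240,3):
    print(y,''.join(('B' if h[y,x,1]>110 and 8<h[y,x,0]<30 and h[y,x,2]>60 else '%x'%(g[y,x]//16)) for x in range(280,366)))
E
```

```text
158 ddcaabbbaaaaaaaaaaabaaaaaaaaaaaabbbcdddddddddddddddddddddddddddddddddddddddddddddddddd
161 aaaaaaaaaaaaaaaaaaaaaaaaaabaaaaaaaaaabbbbcdddddddddddddddddddddddddddddddddddddddddddd
164 aaaaaaaaaaaaaaaaaaaaaaaaaaaaaaaaaaaaaaaaaabbbcdddddddddddddddddddddddddddddddddddddddd
167 aaaaaaaaaaaaaaaaaaaaaaaaaaaaaaaaaaabaaaa9988989aabcddddddddddddddddddddddddddddddddddd
170 aaaaaaaaaaaaaaaaaaaaaaaaaaaaaaaa88BBBBBBBBBBBBBBBBBBBBBabbdddddddddddddddddddddddddddd
173 aaaaaaaaaaaaaaaaaaaaaaaaaaa98BBBBBBBBBBBBBBBBBBBBBBBBBBBBBBBBbcddddddddddddddddddddddd
176 aaaaaaaaaaaaaaaaaaaaaaaa98BBBBBBBBB7667abbbbbbbbbba978BBBBBBBBBBcddddddddddddddddddddd
179 aaaaaaaaaaaaaaaaaaaaaa98BBBBBBB79abbbbbbbbbbbbbbbbbbbbbbba9BBBBBBBbcdddddddddddddddddd
182 aaaaaaaaaaaaaaaaaaaaa9BBBBBB78abbbbbbbbbbbbbbbbbbbbbbbbbbbbb9aBBBBBBcddddddddddddddddd
185 aaaaaaaaaaaaaaaaaaaa9BBBBB8abbbbbbbbbbbbbbbbbbbbbbbbbbbbbbbbbbbaBBBBBcdddddddddddddddd
188 aaaaaaaaaaaaaaaaaaa9BBBBB9bbbbbbbbbbbbbbbbbbbbbbbbbbbbbbbbbbbbbbbBBBBBcddddddddddddddd
191 dddcaaaaaaaaaaaaaaa9BBBB9bbbbbbbbbbbbbbbbbbbbbbbbbbbbbbbbbbbbbbbcbBBBBbcdddddddddddddd
194 dddc
[... 747 characters left out ...]
dddddddddddddcccbbBBBBBBBbbcccddddddddddddddddddddddddddddddddd
221 dddddddddddddddddddddddddddddddddddddddddddddddddddddddddddddddddddddddddddddddddddddd
224 dddddddddddddddddddddddddddddddddddddddddddddddddddddddddddddddddddddddddddddddddddddd
227 dddddddddddddddddddddddddddddddddddddddddddddddddddddddddddddddddddddddddddddddddddddd
230 baaaa854444346678acdddddddddddddddddddddddddddddddddddddddddcb9776555678bcdddddddddddd
233 332233333333349bba8acdddddddddddddddddddddddddddddddddddddb878863333332322222239cddddd
236 433443335656557bbbbb9bddddddddddddddddddddddddddddddddddc8788874444455555555555adddddd
239 333322232332337cdcbbbcddddddddddddddddddddddddddddddddddca88acb5333223233344554bdddddd
```

```bash
python3 - <<'E'
from h import *
c=shot('wrist'); st=r.read_state();T=np.array(st['ee_pos']);print(T,c['xyz'])
print('hub',ray(c,324.7,196.3,.106))
a=cv2.imread('pics/w7.png');g=cv2.cvtColor(a,cv2.COLOR_BGR2GRAY)
for y in range(226,310,3): print(y,''.join('%x'%(g[y,x]//16) for x in range(266,372)))
for z in(.15,.16): print('eye',ray(c,318.5,239,z))
E
```

```text
[0.61479336 0.00092752 0.27965624] [0.52932848 0.00289909 0.43044358]
hub [0.58730361 0.00945356 0.106     ]
226 88745bdddddddddddddddddddddddddddddddddddddddddddddddddddddddddddddddddddddddddddddddddddddddddddddddddddc
229 7665bddddddddddddddca766667889bdddddddddddddddddddddddddddddddddddddddddddddcbbb999abcdddddddddddddddddddd
232 559cdddddddc7322232223322326bcb98cdddddddddddddddddddddddddddddddddddddddb7676322322222222334adddddddddddd
235 dddddddddddc93434443335555557abbba9cddddddddddddddddddddddddddddddddddda7888755555555555555549cddddddddddd
238 dddddddddddc93443333333444457cdcbbbcddddddddddddddddddddddddddddddddddc9889bb5333334444455554bdddddddddddd
241 ddddddddcbba834432222222222259bbbbcdddddddddddddddddddddddddddddddddddca88ab93222222222344554bdddddddddddd
244 ddddddddcaaa83433223222222222238bccddddddddddddddddddddddddddddddddddddc97522322222223444554444446acdddddd
247 ddddddddcaaa8345422222322222222238cddddddddddcbbbbcdddddddddddddddddddca4222222222234444455447888887bddddd
250 ddddddddddca844543333232222222222224bddddddcaaaaaaaaaaaaaacdddddddddc732222222223344444445545788888
[... 1494 characters left out ...]
2223222222233322322222233322222232111111111111011111111101110110001
295 0010100111111111222222222222222222222222222222222222222222222222222222222222222222222221111011100001100100
298 0110110111111111222222222222222222222222222222222222222222222222222222122222222222222221111111111001001001
301 0011001111111111223222222222222222232222222222222222222222222222222322223222222222222211111111111001001100
304 1010101111111011122222222222322222222222222222322222222222222222222222222222222222222211111111111011110100
307 0010111111111111222222222222222221222222322222222222222222222222222222222222222222222211111111111110001011
eye [0.61474702 0.00317612 0.15      ]
eye [0.61170119 0.00316624 0.16      ]
```

```bash
python3 -m pendant '[[0.01,0.001,0,0],[0.015,0.002,0,0],[0.015,0.0016,0,0],[0.0099,0.001,0,0],[0,0,0.01,0],[0,0,0.015,0],[0,0,0.01,0],[0,0,0.006,0]]'
python3 -m pendant '[[0,0,0.002,0],[0,0,0,0],[0,0,0,0]]'
cat > sc.py <<'E'
from h import *
import sys
c=shot('scene',sys.argv[1]); st=r.read_state();T=np.array(st['ee_pos']);print(T,st['width'],st['ft_force'],c['xyz'])
g=cv2.cvtColor(c['img'],cv2.COLOR_RGB2GRAY);h=cv2.cvtColor(c['img'],cv2.COLOR_RGB2HSV)
H=np.array([.588,.007,.106]);print('hub top',proj(c,H),'front',proj(c,H+[.0195,0,0]),'L/R',proj(c,H+[0,.0195,0]),proj(c,H-[0,.0195,0]))
for z in(.118,.122): print('ring eye/hinge pred',z,proj(c,[T[0]-.002,T[1],z]),proj(c,[T[0]+.045,T[1],z]))
x0,y0,x1,y1=[int(v) for v in sys.argv[2:6]]; s=3
G=cv2.resize(c['img'][y0:y1,x0:x1],None,fx=2,fy=2,interpolation=cv2.INTER_CUBIC)
gg=cv2.cvtColor(G,cv2.COLOR_RGB2GRAY);hh=cv2.cvtColor(G,cv2.COLOR_RGB2HSV)
for y in range(0,gg.shape[0],2): print(y0+y//2,''.join(('B' if hh[y,x,1]>110 and 8<hh[y,x,0]<30 and hh[y,x,2]>60 else 'R' if hh[y,x,1]>120 and (hh[y,x,0]<6 or hh[y,x,0]>172) else '%x'%(gg[y,x]//16)) for x in range(gg.shape[1])))
E
python3 sc.py s3.png 295 235 360 310
```

```text
time: 16.02
ee_pos: [0.5648, 0.0065, 0.2366]
eef_rot: [0.008, 1.0, -0.0, -0.001]
ft_force: [-0.2, -0.7, -3.6]
width: 0.032
grip_force: 35.0
time: 16.27
ee_pos: [0.5656, 0.0063, 0.2368]
eef_rot: [0.008, 1.0, 0.0, 0.0]
ft_force: [0.4, 0.1, -1.5]
width: 0.0321
grip_force: 35.0
[0.56568512 0.00627225 0.23705227] 0.032141581422583825 [-0.31798593  0.06007631 -1.54511423] [0.9843386  0.09083263 0.72076045]
hub top [326.21981476 277.73823189] front [323.70580001 287.82026431] L/R [338.09609966 279.81366082] [314.42732131 275.67744586]
ring eye/hinge pred 0.118 [328.83139293 261.30434539] [322.78073576 285.33057496]
ring eye/hinge pred 0.122 [328.83862305 259.86881601] [322.76141675 283.94383014]
235 1111111111111110011111111111111111111110001111111111135788888888888888889988765444332111111111111111111111111111111111111111111111
236 1111111111111111111111111111111111111111111111111111236788888888888888888899986544332111111111111111111111111111111111111111111111
237 11111111111111111111111111111111111111111111111101122346778888888888888888888765444432111111111111111111111111111111111111111111
[... 9022 characters left out ...]
ddddddddddddddddddddddddd
305 dddddddddddddddddddddddddddddddddddddddddddddddddddddddddddddddddddddddddddddddddddddddddddddddddddddddddddddddddddddddddddddddddd
306 dddddddddddddddddddddddddddddddddddddddddddddddddddddddddddddddddddddddddddddddddddddddddddddddddddddddddddddddddddddddddddddddddd
307 dddddddddddddddddddddddddddddddddddddddddddddddddddddddddddddddddddddddddddddddddddddddddddddddddddddddddddddddddddddddddddddddddd
308 dddddddddddddddddddddddddddddddddddddddddddddddddddddddddddddddddddddddddddddddddddddddddddddddddddddddddddddddddddddddddddddddddd
309 dddddddddddddddddddddddddddddddddddddddddddddddddddddddddddddddddddddddddddddddddddddddddddddddddddddddddddddddddddddddddddddddddd
```

Scene numbers put the ring about 0.8 mm off the hub centre in y, with the eye midpoint about 24 mm from the axis. Correcting and going down.

```bash
python3 -m pendant '[[-0.0005,0.0009,0.002,0],[0,0,0.003,0],[0,0,0.002,0],[0,0,0,0]]'
python3 -m pendant '[[0,0,0.002,0],[0,0,0.002,0],[0,0,0.001,0],[0,0,0,0]]'
```

```text
time: 16.65
ee_pos: [0.5656, 0.0072, 0.229]
eef_rot: [0.008, 1.0, 0.0, -0.0]
ft_force: [0.7, 0.3, -2.3]
width: 0.0323
grip_force: 35.0
time: 16.98
ee_pos: [0.5657, 0.0072, 0.2242]
eef_rot: [0.008, 1.0, 0.0, -0.0]
ft_force: [-1.3, 0.3, -2.7]
width: 0.0322
grip_force: 35.0
```

```bash
python3 -m pendant '[[0,0,0.001,0],[0,0,0.001,0],[0,0,0.001,0],[0,0,0,0],[0,0,0,0]]'
```

```text
time: 17.4
ee_pos: [0.5657, 0.0072, 0.2215]
eef_rot: [0.008, 1.0, 0.0, -0.0]
ft_force: [1.1, -0.0, -2.1]
width: 0.0322
grip_force: 35.0
```

```bash
python3 -m pendant '[[0,0,0.002,0],[0,0,0.002,0],[0,0,0.001,0],[0,0,0,0],[0,0,0,0]]'
python3 -m pendant '[[0,0,0.001,0],[0,0,0.001,0],[0,0,0.001,0],[0,0,0,0],[0,0,0,0]]'
python3 -m pendant '[[0,0,0.001,0],[0,0,0.001,0],[0,0,0.001,0],[0,0,0,0],[0,0,0,0]]'
```

```text
time: 17.82
ee_pos: [0.5657, 0.0072, 0.2165]
eef_rot: [0.008, 1.0, 0.0, -0.0]
ft_force: [0.5, -0.9, -2.0]
width: 0.0318
grip_force: 35.0
time: 18.23
ee_pos: [0.5659, 0.0072, 0.2137]
eef_rot: [0.008, 1.0, 0.0, 0.0]
ft_force: [0.1, 0.5, 0.5]
width: 0.0321
grip_force: 35.0
time: 18.65
ee_pos: [0.5659, 0.0072, 0.2107]
eef_rot: [0.008, 1.0, 0.0, 0.0]
ft_force: [0.1, 0.3, 2.9]
width: 0.032
grip_force: 35.0
```

```bash
python3 -m pendant '[[0,0,0.001,0],[0,0,0.001,0],[0,0,0.001,0],[0,0,0,0],[0,0,0,0]]'
python3 sc.py s4.png 300 240 350 310; python3 - <<'E'
from h import *
c=shot('wrist','w8.png'); g=cv2.cvtColor(c['img'],cv2.COLOR_RGB2GRAY)
print(r.read_state()['ft_force'])
for y in range(215,292,3): print(y,''.join('%x'%(g[y,x]//16) for x in range(266,372)))
E
```

```text
time: 19.07
ee_pos: [0.5658, 0.0072, 0.2076]
eef_rot: [0.008, 1.0, 0.0, 0.0]
ft_force: [-0.4, 0.2, 3.9]
width: 0.0323
grip_force: 35.0
[0.56580455 0.00720313 0.20756891] 0.03228320901184015 [-0.50395057  0.63077436  3.5223935 ] [0.9843386  0.09083263 0.72076045]
hub top [326.21981476 277.73823189] front [323.70580001 287.82026431] L/R [338.09609966 279.81366082] [314.42732131 275.67744586]
ring eye/hinge pred 0.118 [329.37798915 261.45832971] [323.34757413 285.49737404]
ring eye/hinge pred 0.122 [329.38755265 260.023074  ] [323.3307649  284.11098433]
240 1111111111111111110011111111111111111111110123333333333333444433333322221110111111110011111111111111
241 1111111111111111111111111111111111111111110123333333333334444333333322211111111111111111111111111111
242 1111110111111111111111111111111111111111111112333333333456544333333322211111111111111111111111111111
243 0111111111111111111111111111111111111111111112233333333466654333333332222111111111111111111111111111
244 1110000000000000111111111111111111111111111112233444455688864333333344432111111111111111111111111111
245 55544433333222
[... 9030 characters left out ...]
446ab987abbbbbcddddddddddddddddddd
275 dddddddddddddcaaaaa99989976abbb932222222222233344478974443322232222344446abbb97acccbbcdddddddddddddddddddd
278 ddddddddddddddddddddca98988abbbbb92222222222222232799723222222232222346abbbbaabbbbbbcddddddddddddddddddddd
281 dddddddddddddddddddddddba989bbbbbb822222222222222379862222222222222249bbbbbbbbbbbbcddddddddddddddddddddddd
284 ddcbaabbcddddddddddddddddcbbabbbb9322222222222322378862222222322222226abbbbbbbcccddddddddddddddcaaabcddddd
287 9100101048988888899cddddddccbbbb9322222222222222239bb922222222222222328bbbbbbbcddddc9989998987400010108ccb
290 1100000101111111113bdddddddddcb94222222222222222149cc9222222222222223239bbbccddddddb41111111111001010107aa
```

```bash
python3 -m pendant '[[0,0,0,0],[0.0005,0,0,0],[0.0005,0,0,0],[0,0,0,0]]' 0.42 35
python3 -m pendant '[[0.0005,0,0,0],[0.0005,0,0,0],[0.0005,0,0,0],[0,0,0,0]]' 0.47 35
python3 -m pendant '[[0,0,0,0],[0,0,0,0],[0,0,0,0],[0,0,0,0]]' 0.52 35
python3 -m pendant '[[0,0,0,0],[0,0,0,0],[0,0,0,0],[0,0,0,0]]' 0.55 35
python3 sc.py s5.png 300 245 350 304
```

```text
time: 19.5
ee_pos: [0.5647, 0.007, 0.2076]
eef_rot: [0.008, 1.0, -0.0, 0.0]
ft_force: [1.2, 0.2, 4.0]
width: 0.0367
grip_force: 15.2
time: 19.83
ee_pos: [0.5632, 0.0072, 0.2076]
eef_rot: [0.008, 1.0, 0.0, 0.0]
ft_force: [-0.1, -0.9, 3.4]
width: 0.041
grip_force: 13.6
time: 20.17
ee_pos: [0.5632, 0.0073, 0.2074]
eef_rot: [0.008, 1.0, 0.0, -0.0]
ft_force: [-0.7, -0.4, 3.1]
width: 0.0454
grip_force: 8.9
time: 20.5
ee_pos: [0.5631, 0.0073, 0.2073]
eef_rot: [0.008, 1.0, 0.0, -0.0]
ft_force: [-1.1, -0.5, 2.7]
width: 0.0481
grip_force: 7.2
[0.56307047 0.00724159 0.20732974] 0.04813157762966558 [-1.00266845 -1.32800769  1.78622974] [0.9843386  0.09083263 0.72076045]
hub top [326.21981476 277.73823189] front [323.70580001 287.82026431] L/R [338.09609966 279.81366082] [314.42732131 275.67744586]
ring eye/hinge pred 0.118 [329.73766054 260.12076124] [323.73562095 284.05054014]
ring eye/hinge pred 0.122 [329.74873331 258.68302798] [323.7205687  282.66097579]
245 6665554443332221111111110111111111111111111112578888888888888888889986433211111111111111111111111111
246 bbaaa9988887766554433332211111
[... 5355 characters left out ...]
a9888787766788888889abbbbbbbbbbbbaa998888abcdddddddddddddddddddddddddd
298 dddddddddddddddddddccbaaaaaaaaaaa9876554444555556789999999999888998889bcdddddddddddddddddddddddddddd
299 dddddddddddddddddddddccbaaaaaabccba997654333333456788888887776667789bcdddddddddddddddddddddddddddddd
300 dddddddddddddddddddddddccbbaabcddddccba9987655555555566666677889abcddddddddddddddddddddddddddddddddd
301 dddddddddddddddddddddddddddddddddddddddddcba99aa9887899999abcccddddddddddddddddddddddddddddddddddddd
302 dddddddddddddddddddddddddddddddddddddddddddddddddcccccdddddddddddddddddddddddddddddddddddddddddddddd
303 dddddddddddddddddddddddddddddddddddddddddddddddddddddddddddddddddddddddddddddddddddddddddddddddddddd
```

```bash
python3 -m pendant '[[0,0,0,0],[0,0,0,0],[0,0,0,0],[0,0,0,0]]' 0.57 35
python3 -m pendant '[[0,0,-0.002,0],[0,0,-0.002,0],[0,0,0,0],[0,0,0,0]]'
python3 -m pendant '[[0,0,-0.002,0],[0,0,-0.002,0],[0,0,0,0],[0,0,0,0]]'
```

```text
time: 20.88
ee_pos: [0.5631, 0.0073, 0.2073]
eef_rot: [0.008, 1.0, 0.0, -0.0]
ft_force: [-0.6, -0.5, 0.8]
width: 0.0497
grip_force: 7.3
time: 21.22
ee_pos: [0.5632, 0.0074, 0.2115]
eef_rot: [0.008, 1.0, 0.0, -0.0]
ft_force: [-1.0, -0.4, -1.2]
width: 0.0496
grip_force: 8.6
time: 21.55
ee_pos: [0.5634, 0.0073, 0.2157]
eef_rot: [0.008, 1.0, 0.0, 0.0]
ft_force: [-1.0, 1.0, -1.8]
width: 0.0497
grip_force: 8.6
```

```bash
python3 -m pendant '[[0,0,-0.002,0],[0,0,-0.002,0],[0,0,-0.002,0],[0,0,-0.002,0],[0,0,0,0]]'
python3 -m pendant '[[0,0,-0.005,0],[0,0,-0.01,0],[0,0,-0.015,0],[0,0,-0.02,0],[0,0,-0.02,0],[0,0,-0.02,0],[0,0,-0.01,0],[0,0,0,0]]'
python3 sc.py s6.png 300 245 350 304
```

```text
time: 21.97
ee_pos: [0.5636, 0.0072, 0.2241]
eef_rot: [0.008, 1.0, 0.0, 0.0]
ft_force: [-0.6, -1.0, -1.7]
width: 0.0499
grip_force: 8.7
time: 22.63
ee_pos: [0.5642, 0.0072, 0.3265]
eef_rot: [0.008, 1.0, 0.0, 0.002]
ft_force: [-0.1, -0.6, -2.3]
width: 0.0498
grip_force: 8.7
[0.56369821 0.00718471 0.32444939] 0.04982664378805582 [-0.03489053 -0.63813544 -3.10947222] [0.9843386  0.09083263 0.72076045]
hub top [326.21981476 277.73823189] front [323.70580001 287.82026431] L/R [338.09609966 279.81366082] [314.42732131 275.67744586]
ring eye/hinge pred 0.118 [329.62628733 260.4224374 ] [323.61664612 284.37682607]
ring eye/hinge pred 0.122 [329.63689148 258.98526136] [323.60105899 282.98797568]
245 6665554443332222111111111111111111111111111111111111111111111111111111111111111111111111111111111111
246 bbaaa99888877665544333322111111011111111111111111100000000000001111111111111111111111111111111111111
247 cccccccccccbbbbaaa9988876655543332222222222333333444444333222221111111000000000111111111111111111111
248 cccccccccccccccccccccccbbbaaaa9988777777677888889aaaaaaa98888776665543323333322110000
[... 5090 characters left out ...]
a98754444444445555678999999999988999876679bcdddddddddddddddddddddddddd
298 dddddddddddddddddddccbaaaaaaaaaaa9865433333344445678877788877665555679bcdddddddddddddddddddddddddddd
299 dddddddddddddddddddddccbbaabbcdccbb997654444443334455555544445555679bcdddddddddddddddddddddddddddddd
300 ddddddddddddddddddddddddddcddddddddccba9987655555444555555567789accddddddddddddddddddddddddddddddddd
301 dddddddddddddddddddddddddddddddddddddddddcba99aa9888899999bccccddddddddddddddddddddddddddddddddddddd
302 dddddddddddddddddddddddddddddddddddddddddddddddddcccccddcddddddddddddddddddddddddddddddddddddddddddd
303 dddddddddddddddddddddddddddddddddddddddddddddddddddddddddddddddddddddddddddddddddddddddddddddddddddd
```

The ring sits under the head with eyes about 22.7 mm apart, so it is closed in the groove. Taking the pliers back above the holder and checking for slip in the grip.

```bash
python3 -m pendant '[[0.005,-0.0137,0,0],[0.00955,-0.0275,0,0],[0.00955,-0.0275,0,0],[0.00955,-0.0275,0,0],[0.00955,-0.0275,0,0],[0.00955,-0.0275,0,0],[0.00955,-0.0275,0,0],[0.00955,-0.0275,0,0]]'
python3 -m pendant '[[0.00955,-0.0275,0,0.02],[0.00955,-0.0275,0,0.03],[0.0046,-0.0137,0,0.03],[0,0,0,0.03],[0,0,0,0.03],[0,0,0,0.03],[0,0,0,0.02],[0,0,0,0]]'
python3 - <<'E'
from h import *
c=shot('wrist','w9.png');st=r.read_state();T=np.array(st['ee_pos']);Rt=R.from_quat(st['eef_rot']).as_matrix();print(T,Rt[:,0].round(3),Rt[:,1].round(3),st['width'])
d=np.array([.4638,-.2661,.1463])-T;print('tool delta',Rt.T@d,'turn',np.arctan2(.205,.979)-np.arctan2(Rt[0,1],Rt[1,1]))
a=cv2.imread('pics/w3.png').astype(np.float32);b=cv2.imread('pics/w9.png').astype(np.float32)
for n,(x0,y0,x1,y1) in dict(grips=(255,292,382,336),pivot=(298,262,340,280),jawL=(292,228,312,250),jawR=(325,228,346,250)).items():
    res=cv2.matchTemplate(b[y0-10:y1+10,x0-10:x1+10],a[y0:y1,x0:x1],cv2.TM_CCOEFF_NORMED);_,m,_,l=cv2.minMaxLoc(res);print(n,m,l[0]-10,l[1]-10)
g=cv2.cvtColor(b.astype(np.uint8),cv2.COLOR_BGR2GRAY)
for y in range(222,262,2): print(y,''.join('%x'%(g[y,x]//8%16) if g[y,x]<128 else '#' for x in range(280,360)))
E
```

```text
time: 23.35
ee_pos: [0.4864, -0.1995, 0.3221]
eef_rot: [0.008, 1.0, 0.0, -0.001]
ft_force: [0.7, 0.4, -2.3]
width: 0.0494
grip_force: 8.7
time: 24.02
ee_pos: [0.4618, -0.2655, 0.3227]
eef_rot: [0.103, 0.995, 0.0, -0.001]
ft_force: [0.3, 0.1, -1.0]
width: 0.05
grip_force: 8.7
[ 0.46188772 -0.26546869  0.32286618] [-0.979  0.204  0.001] [0.204 0.979 0.   ] 0.04972544250338054
tool delta [-0.00218466 -0.00027372  0.17656394] turn 0.0010385640741691904
grips 0.9568734169006348 0 0
pivot 0.32449209690093994 -1 0
jawL 0.19901441037654877 -10 -3
jawR 0.2135670781135559 -10 -1
222 212b##################################################################f332233232
224 1129##################################################################f223222332
226 2326e################################################################b6333323333
228 22226acccccbbbaaaaaaaabbbbaaaa97877777765555444443332322221122323222323222222323
230 23312331322333346655666766666642232223322222335665666566666665323223223122233322
232 33222133233322467777777677777642332233222222236667677777776666432212222232332222
234 3322323223
[... 475 characters left out ...]
da233332322223223222
246 33222223223222589866666666666653233232121323245666666656689bca332322222322333322
248 232221312212235aca6666666666665423212233123235666667667678acda232222233323323422
250 2222232223222249ca7667666666666432223232222346666667666689acd9223233232223233422
252 2223232223232349db8665666666676632222223133246666666667689bdd9232222322223312302
254 2112232232222237997666666666666653332233332466566666666789bcb6313222202323332323
256 22322223222233233246666666666666543332223246766676666667873222322322222233233322
258 22322213321222322336766666665667652322233346666666576678863322222121332232222232
260 22333222233132333234676666666666664222223466666566666678752223223222333232332232
```

```bash
python3 -m pendant '[[-0.0015,-0.0003,0.01,0],[-0.0018,0,0.02,0],[0,0,0.025,0],[0,0,0.025,0],[0,0,0.02,0],[0,0,0.012,0],[0,0,0.006,0],[0,0,0,0]]'
python3 -m pendant '[[0,0,0.003,0],[0,0,0.004,0],[0,0,0.004,0],[0,0,0.004,0],[0,0,0,0],[0,0,0,0]]'
python3 - <<'E'
from h import *
c=shot('wrist','w10.png');st=r.read_state();T=np.array(st['ee_pos']);print(T,st['ft_force'])
g=cv2.cvtColor(c['img'],cv2.COLOR_RGB2GRAY)
for y in range(200,280,2): print(y,''.join('%x'%(g[y,x]//8) if g[y,x]<128 else '#' for x in range(265,375)))
E
```

```text
time: 24.73
ee_pos: [0.4649, -0.2664, 0.2044]
eef_rot: [0.103, 0.995, 0.0, -0.001]
ft_force: [-0.0, -0.6, -1.7]
width: 0.0501
grip_force: 8.7
time: 25.23
ee_pos: [0.4653, -0.2666, 0.1904]
eef_rot: [0.103, 0.995, 0.0, -0.0]
ft_force: [-0.2, 0.2, -2.3]
width: 0.05
grip_force: 8.7
[ 0.46540388 -0.26665188  0.19063037] [-0.61883192  0.41136276 -1.6647702 ]
200 335################################################################################################44434334333
202 234f######################################################ffeffefeffeeeeeeeeee#####################44433433334
204 323f###################cccccccccccccccccccccccccccccccccccccccccccccccccccccccc####################44343444344
206 333e##################eccccccccccbccccccccccccccccccccccccccccccccccccccccbbcccd###################42444443334
208 223b#################ecccccccccccccbccccccccccccccccccccccccccbccccccccccccccccc###################33244334343
210 243a#################ccccccccccccccccccccccccccccccccccccccccccccccccbccccccccccc##################43443434444
212 3237################ccccccccccccccccccccccccccccccc
[... 3154 characters left out ...]
3444334334
268 4334344343443433343444444443433444478bf############################fbb9444344444344433443333344343433433443433
270 3443344333344344344343444444434344357e###############################b7344334444444344334444443344444433443433
272 34344334443343433443443444443444443479#############################fc95443434334334343444444443444344334344442
274 333334443344444334443444443443534337899c#########################eb9886444334443434444444344343444444443334444
276 4443434443444344444433443444433345888888989be###############fdb98998998744334344444444343334433343333344344333
278 444343433443434434443334443333457888988888888888##########8898889898988886434434344444443443334344334333443433
```

Pocket inner edges are at columns 289 to 341 and the shoulders at 294 to 341.5: x is centred, y needs about 2 mm to -y.

```bash
python3 -m pendant '[[0,-0.001,0,0],[0,-0.001,0,0],[0,0,0.003,0],[0,0,0.003,0],[0,0,0,0]]'
python3 -m pendant '[[0,0,0.003,0],[0,0,0.003,0],[0,0,0.003,0],[0,0,0.003,0],[0,0,0,0]]'
python3 -m pendant '[[0,0,0.003,0],[0,0,0.003,0],[0,0,0.003,0],[0,0,0.003,0],[0,0,0,0]]'
```

```text
time: 25.7
ee_pos: [0.4646, -0.2684, 0.1838]
eef_rot: [0.103, 0.995, 0.0, -0.0]
ft_force: [-0.0, 0.4, -2.3]
width: 0.0496
grip_force: 8.7
time: 26.12
ee_pos: [0.4646, -0.2684, 0.1717]
eef_rot: [0.103, 0.995, 0.0, -0.001]
ft_force: [-0.5, -0.8, -3.1]
width: 0.0499
grip_force: 8.7
time: 26.53
ee_pos: [0.4646, -0.2684, 0.1598]
eef_rot: [0.103, 0.995, 0.0, -0.0]
ft_force: [0.1, -0.1, -1.2]
width: 0.0498
grip_force: 8.7
```

Free entry, no contact. Lowering the remaining 13 mm onto the ledges.

```bash
python3 -m pendant '[[0,0,0.003,0],[0,0,0.003,0],[0,0,0.003,0],[0,0,0.0015,0],[0,0,0,0]]'
python3 -m pendant '[[0,0,0.001,0],[0,0,0.001,0],[0,0,0,0],[0,0,0,0]]'
```

```text
time: 26.95
ee_pos: [0.4647, -0.2685, 0.1495]
eef_rot: [0.103, 0.995, 0.0, -0.0]
ft_force: [0.4, -0.1, -1.3]
width: 0.0494
grip_force: 8.7
time: 27.28
ee_pos: [0.4649, -0.2686, 0.148]
eef_rot: [0.103, 0.995, 0.0, 0.0]
ft_force: [-0.0, -0.8, -1.7]
width: 0.0495
grip_force: 8.7
```

```bash
python3 -m pendant '[[0,0,0.001,0],[0,0,0.001,0],[0,0,0,0],[0,0,0,0]]'
python3 -m pendant '[[0,0,0.001,0],[0,0,0.001,0],[0,0,0,0],[0,0,0,0]]'
```

```text
time: 27.62
ee_pos: [0.4652, -0.2687, 0.1464]
eef_rot: [0.103, 0.995, -0.0, 0.0]
ft_force: [-0.9, -0.7, 3.2]
width: 0.0499
grip_force: 9.3
time: 27.95
ee_pos: [0.4662, -0.269, 0.1456]
eef_rot: [0.103, 0.995, -0.0, 0.002]
ft_force: [-0.3, 1.1, 11.5]
width: 0.05
grip_force: 9.5
```

```bash
python3 -m pendant '[[0,0,-0.001,0],[0,0,0,0]]'
python3 -m pendant '[[0,0,0,0],[0,0,0,0],[0,0,0,0],[0,0,0,0]]' 0.65
python3 -m pendant '[[0,0,0,0],[0,0,0,0],[0,0,0,0],[0,0,0,0],[0,0,0,0],[0,0,0,0]]' 1
python3 -m pendant '[[0,0,-0.005,0],[0,0,-0.01,0],[0,0,-0.015,0],[0,0,-0.02,0],[0,0,-0.025,0],[0,0,-0.025,0],[0,0,-0.025,0],[0,0,-0.02,0]]'
python3 - <<'E'
from tri import *
t=shot('top','t9.png');s=shot('scene','s9.png')
for n,c in(('top',t),('scene',s)):
    im=c['img'].astype(int); red=(im[...,0]>90)&(im[...,1]<50)&(im[...,2]<50)
    if n=='scene': red[:120]=0
    print(n,[(a,b) for a,b,_ in blobs(im,red)])
    for o in ('ring','pliers','holder','vial','cap_jar'): print(o,[(round(x['score'],2),[round(v) for v in x['bbox']]) for x in r.outline_of(o,n)][:2])
E
```

```text
time: 28.12
ee_pos: [0.4654, -0.2688, 0.1456]
eef_rot: [0.103, 0.995, -0.0, 0.001]
ft_force: [0.2, -0.5, 7.2]
width: 0.0498
grip_force: 9.6
time: 28.45
ee_pos: [0.4647, -0.2684, 0.1447]
eef_rot: [0.103, 0.995, 0.0, -0.0]
ft_force: [-0.4, -0.3, 0.0]
width: 0.0562
grip_force: 0.0
time: 28.95
ee_pos: [0.4649, -0.2685, 0.145]
eef_rot: [0.103, 0.995, 0.0, -0.0]
ft_force: [0.5, 0.3, -0.2]
width: 0.0845
grip_force: 0.0
time: 29.62
ee_pos: [0.465, -0.2689, 0.2931]
eef_rot: [0.103, 0.995, -0.0, 0.001]
ft_force: [-0.8, 0.3, 0.1]
width: 0.0869
grip_force: 0.0
top [(np.int32(27), array([460.3, 255.6])), (np.int32(62), array([482.5, 258.8]))]
ring [(0.65, [310, 185, 18, 33]), (0.57, [467, 260, 44, 11])]
pliers [(0.79, [521, 307, 47, 23]), (0.73, [467, 261, 42, 9])]
holder [(0.58, [449, 260, 48, 52])]
vial [(0.68, [317, 187, 10, 34]), (0.51, [447, 184, 14, 14])]
cap_jar [(0.84, [182, 171, 49, 47])]
scene [(np.int32(162), array([180.5, 175. ])), (np.int32(165), array([196.6, 180.6]))]
ring [(0.66, [325, 282, 22, 32])]
pliers [(0.88, [191, 192, 35, 54]), (0.65, [163, 164, 39, 59])]
holder [(0.59, [209, 230, 59, 46])]
vial [(0.6, [178, 291, 16, 23]), (0.22, [327, 282, 30, 29])]
cap_jar [(0.76, [474, 347, 55, 58])]
```

```bash
python3 -c "
from bench import r
print(r.close_job())"
```

```text
the job is handed in; nothing more can be done
None
```

The job is handed in at about 30 s of robot time: the ring is closed in the hub's groove (eyes about 22.7 mm apart in the scene picture), the pliers stand upright in their holder, and the camera outlines show the jar and vial where they were; the call returned no verdict, so I don't know how it was judged.

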